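# Shut the filter test chamber and hold the leak probe on its lid

## Robot

A 6-joint arm with a two-finger parallel gripper is mounted at the origin on the work surface. World frame = base frame: x ahead of the robot, y to its left, z up, the work surface at z = 0. Lengths are in m, angles in rad, forces in N, time in s.
With the tool pointing down it reaches from about 0.325 to 0.775 m from the base axis. Payload 5.5 kg.
Tool frame: the origin (TCP) lies between the finger pads; the fingertips stand 8 mm ahead of it and the grasp point (between the pads) lies 11 mm behind it (tcp_to_tips is the distance from the TCP to the fingertips, in m); z points along the fingers, y is the direction in which the jaws open and shut (so a half turn about z gives the same grasp; the last joint's range is limited). The gripper opens to 88 mm and grips with 3 to 60 N. Pads are 20 mm wide; open, the fingers measure 115 mm over their backs; the gripper's body (75 mm by 178 mm) begins 61 mm behind the grasp point.
Start: joints at [1.173, 0.091, 1.231, -0, 1.82, -0.057], TCP at [0.201, 0.566, 0.231] pointing down, gripper open.
Joint ranges: [-2.87, 2.87], [-0.86, 2.18], [0.17, 2.46], [-1.51, 4.65], [0.06, 2.69], [-2.65, 2.65]. Speed limits (rad/s): [2.57, 2.57, 3.01, 3.14, 3.14, 3.14].

## Interface

Orientations are given as a unit quaternion [w, x, y, z].
In Python, from bench import * gives the robot as it stands. Calls block until the motion is done:
- move_to(position, orientation): joint-space move of the TCP to a pose.
- move_l(position, speed=0.15, orientation=None): straight line of the TCP; orientation=None keeps the orientation; speed is the mean speed in m/s.
- movej(angles): joint-space move.
- gripper_open() and close(): open the fingers fully, or close them until they stop; the grip force is fixed at half the most.
- hold(seconds).
- inverse_kinematics(position, orientation): joint angles nearest the present ones, or None.
- state(): the state.
- get_image(name): name is "scene" or "side" or "wrist"; returns a dict with "frame" (480x640x3 uint8, blue, green, red), "depth" (480x640 float32, m along the optical axis (not along the pixel's ray), 0 where there is no reading), "camera_matrix" (3x3 intrinsics, pixels), "k1" (the pictures are not rectified: a ray, as slopes to the right and down, at radius r is drawn at 1 + k1 r^2 times it, then the intrinsics apply), "view" (4x4, takes a point from world to camera coordinates). Camera axes: x right, y up, looking along -z (the intrinsics and any distortion apply to the point x, -y, -z); pixel columns grow to the right and rows downward; lengths in m; the calibration is good to about 2 mm. A picture is of the moment at which its call begins.
A pose or a line that the arm cannot do raises IKError and nothing moves.
- job_done(): hands the job in, once; it reports no verdict.
The state is a dict: "time": time; "joint_pos": joint angles; "dq": joint speeds; "joint_torque": joint torques, N m; "ee_pos": TCP position; "ee_rot": TCP orientation; "ft_force": force on the tool from outside, world axes, zero at the start; "moment": the same for the moment, N m; "finger_gap": finger opening in m.
Only numpy, scipy, OpenCV 4.12 (cv2) and the standard library are available. Lean on these libraries where they do the work, as an engineer would, in place of code of your own. Each camera call takes 0.05 s, during which the arm holds its last target.

## Task

Shut the sloping lid of the steel filter test chamber fully, then take the leak probe out of its stand and put its sprung tip on the round pad of the lid, with the probe square to the sloping lid. Press lightly, until the tip is pushed in about half-way and never hard, and finish while still holding the probe there like that; leave the flask, the clamp ring and the jar where they are.

Things in the scene. Friction and masses are not known exactly. Their poses are not given: they have to be found in the camera images.
- chamber: Fixed steel filter test chamber, open under its lid: 150 deep (x) by 160 wide (y), front wall 60 high, top edges rising at 0.35 rad to 115 at the back; behind that a valve block 40 deep and 112 high, its back face at x = 115, with pipe stubs out to 110 either side. Origin: centre of the underside of the 150 x 160 part, on the table. Axes: x from the low front to the hinge at the back, y along the width, z up.
- lid_hinge (a point): Point on the lid's hinge line, mid-width, at the high back edge of the chamber (75 behind the chamber's origin and 115 up). The axes turn with the lid: x lies in the lid and points from its free edge to the hinge, y is the hinge line, z is square to the lid's outer face. The lid is a steel plate 178 long (from x = -178, a lip that overhangs the front by about 18, to x = 0), 160 wide and 6 thick (z = 0 to 6).
- lid (a joint): Lid angle in rad: 0 shut (lying on the chamber, sloping down to the front at 0.35 rad), growing as its free edge swings up and back, at most 1.5. The stiff hinge (about 0.45 N m of friction, 0.35 kg lid) stays where it is left; starts 0.85 to 1.25, so that its outer face looks up and back and can be pressed down from above near the free edge with 3 to 6 N.
- spot (a point): Centre of the top of the round pad on the lid's outer face: a dark steel disc 32 across, 3 high with a thin bright ring on it, at x = -85, y = +38 in the lid's axes (lid_hinge). Axes as the lid's: z square to the lid, outwards. A square 30 mm pad, also 3 high, lies mirrored at y = -38: not that one.
- probe_grip (a point): Point on the axis of the probe, in the middle of its grip, 122 above the end of the free tip. The probe (about 120 g, varying) is an upright round white plastic wand 158 long: below, a steel ball-ended tip (10 ball, 8 rod) that sticks out 18; body 22 across; a collar 36 across from 80 to 86 above the tip's end, which rests on the stand's rim; above it the grip, 24 across, from 86 to 158. z points along the probe away from the tip (up in the stand).
- probe_tip (a joint): How far the probe's sprung tip is pushed in, m: 0 free to 0.012 fully in (hard stop). The push is 0.8 N at 0 and grows by 0.4 N per mm (3.2 N half-way).
- tip (a point): The end of the probe's ball tip, 122 below probe_grip along the probe's axis while the tip is free; it moves with the tip. Axes as the probe's.
- stand: Fixed steel stand: upright tube 36 outside, 28 inside, on a disc 76 across; its rim is 90 above the table. The probe hangs in it by its collar, tip down, and is drawn straight up (80 to be clear). Origin: centre of the underside.
- flask: Bystander: glass bottle 60 across, 150 high; origin at the centre of its underside.
- clamp_ring: Bystander: steel ring 64 across, 14 high; origin at the centre of its underside.
- jar: Bystander: white plastic jar 56 across, 60 high; origin at the centre of its underside.
There are look-alikes about, which are no part of the job. Of the things that look like the part that bears probe_grip, the middle-sized one is meant. Of the things shaped like the stand, the steel one is meant.

How it is judged:
By the outcome, as a careful person would: the job done as asked, in the order asked, and still so for the second after the job is handed in, while the arm keeps its last pose, push and grip.
It also fails if it takes over 64 s, if anything falls off the work surface, if the arm or the gripper's body presses on something with over 40 N, if the wrist force passes 120 N, or if a joint passes its speed limit or range.

## Working session

There is one attempt and no reset: what is moved stays moved. The work goes in short steps, each a Python script; the robot and the scene stay as the last script left them, time stands still between calls to the robot, and variables do not carry over. Pictures are saved under pics/ and viewed, and the job is handed in when it is done.

```bash
ls; mkdir -p pics; python3 - <<'E'
from bench import *
import cv2,numpy as np
for n in ["scene","side","wrist"]:
    g=get_image(n); cv2.imwrite(f"pics/{n}0.png",g["frame"]); np.savez(f"{n}0.npz",**{k:g[k] for k in g})
    print(n,g["camera_matrix"].tolist(),g["k1"],np.round(g["view"],3).tolist(),(g["depth"]>0).mean())
print(state())
E
```

```text
pics
scene [[451.6150341693253, 0.0, 319.7915374504522], [0.0, 451.6150341693253, 233.37295557961417], [0.0, 0.0, 1.0]] 0.01682125965672807 [[0.731, 0.682, 0.009, -0.404], [-0.449, 0.472, 0.759, 0.16], [0.513, -0.558, 0.652, -1.454], [0.0, 0.0, 0.0, 1.0]] 0.996103515625
side [[498.684498318823, 0.0, 318.9415302038263], [0.0, 498.684498318823, 248.6925474615723], [0.0, 0.0, 1.0]] -0.019903703967125683 [[-0.996, -0.086, -0.019, 0.564], [0.045, -0.679, 0.733, -0.107], [-0.076, 0.729, 0.68, -1.402], [0.0, 0.0, 0.0, 1.0]] 0.995986328125
wrist [[402.95588522219225, 0.0, 322.1891682440598], [0.0, 402.95588522219225, 241.46305197417485], [0.0, 0.0, 1.0]] -0.0033960269482591135 [[0.335, 0.942, -0.001, -0.599], [-0.903, 0.32, -0.287, 0.036], [-0.27, 0.097, 0.958, -0.39], [0.0, 0.0, 0.0, 1.0]] 0.996142578125
{'time': 0.15, 'joint_pos': array([ 1.17329464e+00,  9.17049637e-02,  1.23158361e+00,  2.26687644e-05,
        1.81980060e+00, -5.66994264e-02]), 'dq': array([-0.00039811, -0.00158373, -0.00516168,  0.00065805,  0.00088377,
        0.00060367]), 'joint_torque': array([ 2.34007304e-03, -4.47047174e+01, -4.06904054e+01,  6.99237571e-02,
        2.75517924e-02, -1.04088599e-04]), 'ee_pos': array([0.20046081, 0.56530488, 0.2297697 ]), 'ee_rot': array([-1.79178066e-04,  1.69574890e-01,  9.85517020e-01, -7.26573140e-04]), 'ft_force': array([ 0.22478608, -1.12680261,  0.41645207]), 'moment': array([ 0.00597725,  0.0116538 , -0.01575018]), 'finger_gap': 0.08801021205737063}
```

View pics/scene0.png

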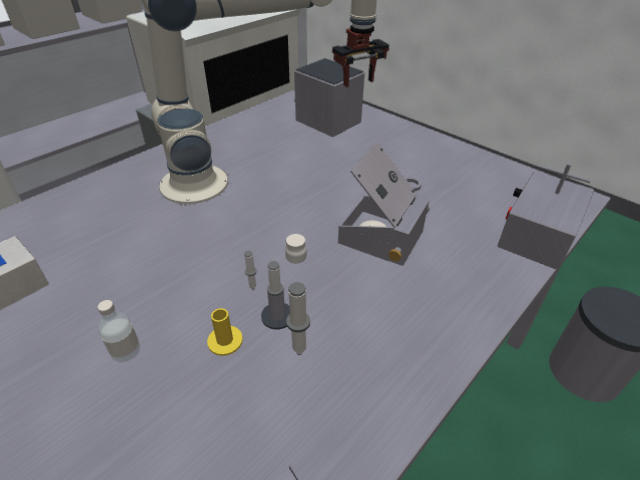

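View pics/side0.png

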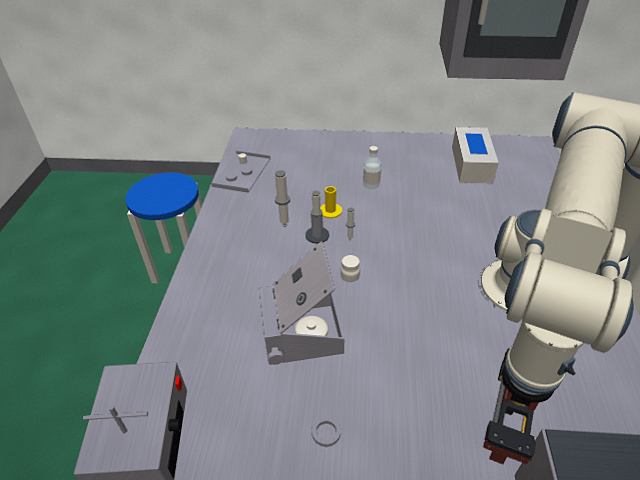

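View pics/wrist0.png

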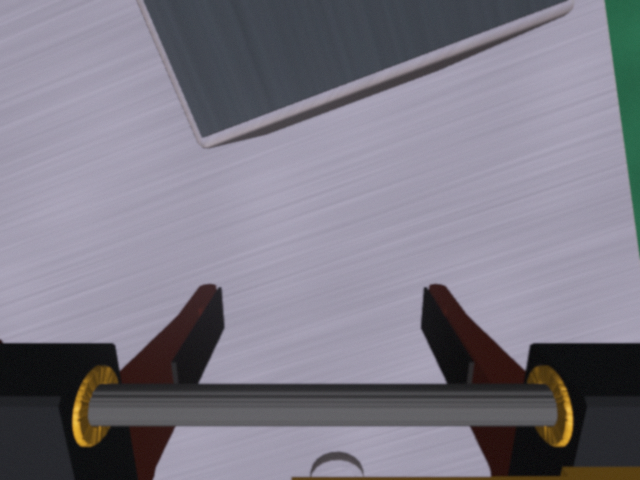

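```bash
cat > h.py <<'E'
import numpy as np,cv2
def load(f): return dict(np.load(f))
def cam(g):
    V=np.array(g["view"]);K=np.array(g["camera_matrix"]);k=float(g["k1"]);return V,K,k
def ray(g,u,v):
    V,K,k=cam(g)
    d=np.array([k,0,0,0,0],float)
    p=cv2.undistortPoints(np.array([[[u,v]]],float),K,d)[0,0]
    return p
def cloud(g):
    V,K,k=cam(g);h,w=g["depth"].shape
    uu,vv=np.meshgrid(np.arange(w),np.arange(h))
    p=cv2.undistortPoints(np.stack([uu,vv],-1).reshape(-1,1,2).astype(float),K,np.array([k,0,0,0,0])).reshape(h,w,2)
    z=g["depth"]
    c=np.stack([p[...,0]*z,-p[...,1]*z,-z,np.ones_like(z)],-1)
    P=c@np.linalg.inv(V).T
    return np.where((z>0)[...,None],P[...,:3],np.nan)
def onplane(g,u,v,zz):
    V,K,k=cam(g);p=ray(g,u,v);Vi=np.linalg.inv(V)
    o=Vi[:3,3];d=Vi[:3,:3]@np.array([p[0],-p[1],-1]);return o+d*(zz-o[2])/d[2]
def proj(g,P):
    V,K,k=cam(g);c=V@np.append(P,1);a,b=c[0]/-c[2],-c[1]/-c[2];s=1+k*(a*a+b*b)
    return np.array([K[0,0]*a*s+K[0,2],K[1,1]*b*s+K[1,2]])
E
python3 - <<'E'
from h import *
a=cv2.imread("pics/scene0.png");b=cv2.imread("pics/side0.png")
c1=cv2.resize(a[130:370,180:440],None,fx=3,fy=2.5*0+3,interpolation=cv2.INTER_CUBIC)[:600]
cv2.imwrite("pics/c1.png",cv2.resize(a[140:370,190:440],(750,690*600//690),interpolation=cv2.INTER_CUBIC) if 0 else cv2.resize(a[140:365,190:440],(666,600),interpolation=cv2.INTER_CUBIC))
cv2.imwrite("pics/c2.png",cv2.resize(b[160:370,220:400],(514,600),interpolation=cv2.INTER_CUBIC))
for n,uv in (("scene",[(298,290),(274,266),(249,254),(299,322),(251,271),(275,289),(295,240),(222,315),(115,330),(380,190),(370,235),(395,254),(277,322),(107,307)]),("side",[(281,175),(316,196),(351,211),(300,298),(296,275),(326,443),(350,262),(277,353),(310,350),(372,150)])):
    g=load(n+"0.npz");P=cloud(g)
    for u,v in uv: print(n,u,v,np.round(P[v,u],3))
E
```

```text
scene 298 290 [ 0.706 -0.225  0.21 ]
scene 274 266 [ 0.595 -0.186  0.169]
scene 249 254 [ 0.489 -0.169  0.122]
scene 299 322 [ 0.711 -0.23   0.127]
scene 251 271 [ 0.493 -0.173  0.073]
scene 275 289 [ 0.598 -0.191  0.105]
scene 295 240 [ 0.479 -0.014  0.059]
scene 222 315 [ 0.548 -0.299  0.072]
scene 115 330 [ 0.444 -0.477  0.097]
scene 380 190 [0.6   0.166 0.183]
scene 370 235 [0.612 0.127 0.067]
scene 395 254 [0.695 0.123 0.056]
scene 277 322 [ 0.605 -0.198  0.005]
scene 107 307 [ 0.43  -0.47   0.149]
side 281 175 [ 0.693 -0.211  0.205]
side 316 196 [ 0.587 -0.173  0.161]
side 351 211 [ 0.483 -0.16   0.12 ]
side 300 298 [0.586 0.243 0.18 ]
side 296 275 [0.603 0.173 0.182]
side 326 443 [0.507 0.502 0.01 ]
side 350 262 [ 0.478 -0.008  0.058]
side 277 353 [0.634 0.328 0.08 ]
side 310 350 [0.564 0.279 0.031]
side 372 150 [ 0.424 -0.457  0.147]
```

```bash
true
```

```text
(no output)
```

View pics/c1.png

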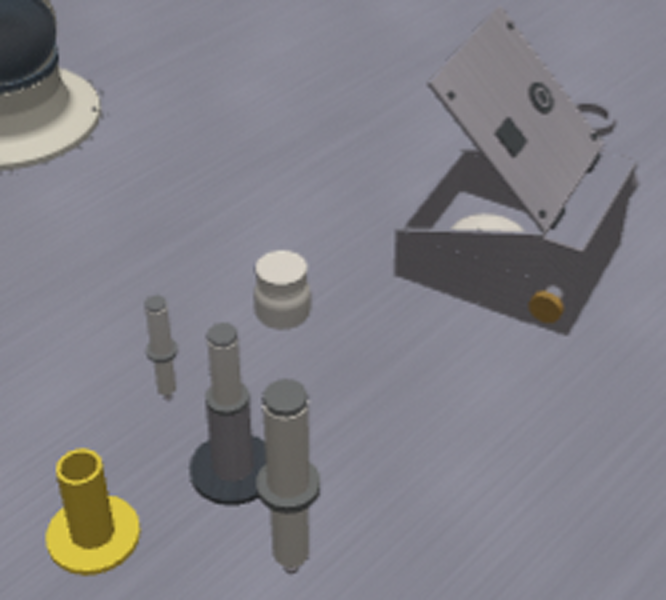

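View pics/c2.png

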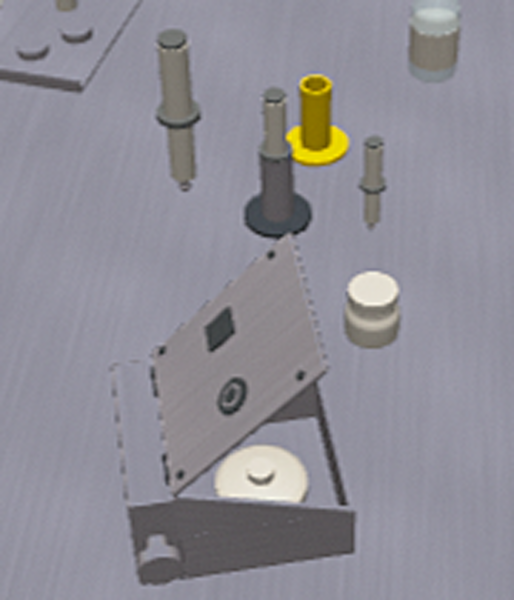

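```bash
cat > lid.py <<'E'
from h import *
def fit(files,box,seed,it=6,tol=0.004):
    pts=[]
    for f in files:
        P=cloud(load(f)).reshape(-1,3);P=P[~np.isnan(P[:,0])]
        P=P[np.all((P>box[0])&(P<box[1]),1)];pts.append(P)
    return pts
def plane(P):
    c=P.mean(0);return c,np.linalg.svd(P-c,full_matrices=False)[2][2]
E
python3 - <<'E'
from lid import *
from h import *
polys={"scene0.npz":[(362,175),(378,152),(412,190),(395,215)],"side0.npz":[(280,292),(320,252),(330,285),(288,322)]}
for f,pl in polys.items():
    g=load(f);P=cloud(g);m=np.zeros((480,640),np.uint8);cv2.fillPoly(m,[np.array(pl)],1)
    Q=P[m>0];Q=Q[~np.isnan(Q[:,0])]
    c,n=plane(Q)
    for _ in range(8):
        d=(Q-c)@n;k=abs(d)<0.004;c,n=plane(Q[k])
    n*=np.sign(n[2])
    print(f,len(Q),k.mean(),c.round(4),n.round(4),"yaw",np.arctan2(n[1],n[0]),"a-.35",np.arctan2(np.hypot(n[0],n[1]),n[2]))
    # outliers out; extents
    A=P.reshape(-1,3);A=A[~np.isnan(A[:,0])]
    A=A[(abs((A-c)@n)<0.006)&(np.linalg.norm(A-c,axis=1)<0.16)]
    e=np.array([n[0],n[1],0]);e/=np.linalg.norm(e);yv=np.array([-e[1],e[0],0]);xv=np.cross(yv,n)
    for nm,ax in(("x",xv),("y",yv)):
        s=(A-c)@ax;hh,ed=np.histogram(s,40);print(nm,[(round(q,3),int(w)) for q,w in zip(ed,hh)])
    print(xv,yv)
E
```

```text
scene0.npz 1507 0.9840743198407432 [0.5917 0.2071 0.1789] [0.6766 0.1798 0.7141] yaw 0.2597937673160997 a-.35 0.7754922358905741
x [(np.float64(-0.094), 101), (np.float64(-0.088), 96), (np.float64(-0.082), 89), (np.float64(-0.076), 91), (np.float64(-0.07), 95), (np.float64(-0.064), 88), (np.float64(-0.058), 92), (np.float64(-0.053), 90), (np.float64(-0.047), 87), (np.float64(-0.041), 95), (np.float64(-0.035), 87), (np.float64(-0.029), 93), (np.float64(-0.023), 93), (np.float64(-0.018), 91), (np.float64(-0.012), 92), (np.float64(-0.006), 90), (np.float64(0.0), 88), (np.float64(0.006), 80), (np.float64(0.012), 84), (np.float64(0.018), 88), (np.float64(0.023), 83), (np.float64(0.029), 89), (np.float64(0.035), 87), (np.float64(0.041), 87), (np.float64(0.047), 83), (np.float64(0.053), 87), (np.float64(0.058), 86), (np.float64(0.064), 87), (np.float64(0.07), 85), (np.float64(0.076), 81), (np.float64(0.082), 52), (np.float64(0.088), 85), (np.float64(0.094), 121), (np.float64(0.099), 51), (np.float64(0.105), 9), (np.float64(0.111), 8), (np.float64(0.117), 6), (np.float64(0.123), 9), (np.floa
[... 2693 characters left out ...]
4(-0.037), 90), (np.float64(-0.032), 79), (np.float64(-0.028), 81), (np.float64(-0.024), 93), (np.float64(-0.02), 79), (np.float64(-0.016), 79), (np.float64(-0.012), 97), (np.float64(-0.008), 79), (np.float64(-0.004), 98), (np.float64(0.0), 71), (np.float64(0.004), 83), (np.float64(0.009), 93), (np.float64(0.013), 91), (np.float64(0.017), 83), (np.float64(0.021), 89), (np.float64(0.025), 98), (np.float64(0.029), 94), (np.float64(0.033), 106), (np.float64(0.037), 74), (np.float64(0.041), 110), (np.float64(0.046), 91), (np.float64(0.05), 97), (np.float64(0.054), 101), (np.float64(0.058), 129), (np.float64(0.062), 139)]
[ 0.69177126  0.1789212  -0.69959969] [-0.25040229  0.96814188  0.        ]
```

```bash
python3 - <<'E'
from h import *
from scipy.optimize import least_squares
c0s={"big":(.70,-.22),"mid":(.591,-.18),"small":(.486,-.166),"yellow":(.54,-.30)}
Q=[]
for f in("scene0.npz","side0.npz"):
    P=cloud(load(f)).reshape(-1,3);P=P[~np.isnan(P[:,0])]
    Q.append(P)
for n,c in c0s.items():
    for f,P in zip(("scene","side"),Q):
        A=P[(np.hypot(P[:,0]-c[0],P[:,1]-c[1])<.045)&(P[:,2]>.012)]
        print(n,f,len(A),"top",np.percentile(A[:,2],98).round(4),"zmin",A[:,2].min().round(3))
P=np.vstack(Q)
c=c0s["mid"]
for zr,r in(((.102,.163),.012),((.02,.085),.018)):
  for PP in Q+[P]:
    A=PP[(np.hypot(PP[:,0]-c[0],PP[:,1]-c[1])<.03)&(PP[:,2]>zr[0])&(PP[:,2]<zr[1])]
    s=least_squares(lambda q:np.hypot(A[:,0]-q[0],A[:,1]-q[1])-r,c,loss="soft_l1",f_scale=.002)
    print(zr,len(A),s.x.round(4),np.std(s.fun).round(4))
E
python3 - <<'E'
import sys; sys.path.insert(0,'.')
E
```

```text
big scene 1162 top 0.2093 zmin 0.024
big side 556 top 0.2083 zmin 0.012
mid scene 789 top 0.1691 zmin 0.012
mid side 440 top 0.1674 zmin 0.012
small scene 304 top 0.1245 zmin 0.014
small side 198 top 0.1242 zmin 0.014
yellow scene 571 top 0.0914 zmin 0.012
yellow side 257 top 0.0917 zmin 0.012
(0.102, 0.163) 225 [ 0.5889 -0.1839] 0.001
(0.102, 0.163) 134 [ 0.5896 -0.1826] 0.0019
(0.102, 0.163) 359 [ 0.5891 -0.1834] 0.0015
(0.02, 0.085) 302 [ 0.5886 -0.1835] 0.0009
(0.02, 0.085) 180 [ 0.59   -0.1833] 0.002
(0.02, 0.085) 482 [ 0.5889 -0.1834] 0.0015
```

Probe-like things in the scene view are small (250,268, top 0.124 m), middle (275,290, top 0.168 m) and large (298,320, top 0.209 m). The middle one, in the grey steel stand at (0.589, -0.183), is the one meant. The stand at (222,328) is yellow, so it is a look-alike, and both enlarged crops confirm this. On the lid, the round pad is at side (300,298) and the square one at (296,275). The lid angle is about 1.125, hinge at about (0.647, 0.218), yaw 0.255.

Next I push the lid shut.

```bash
cat > geo.py <<'E'
import numpy as np
from scipy.spatial.transform import Rotation as R
YAW=.256
H=np.array([.6467,.2181,.1155])
ex=np.array([np.cos(YAW),np.sin(YAW),0]);ey=np.array([-np.sin(YAW),np.cos(YAW),0]);ez=np.array([0,0,1.])
def lidax(a):
    p=.35-a
    return np.cos(p)*ex+np.sin(p)*ez, -np.sin(p)*ex+np.cos(p)*ez
def quat(z,y):
    z=z/np.linalg.norm(z);y=y-z*(y@z);y/=np.linalg.norm(y);x=np.cross(y,z)
    q=R.from_matrix(np.stack([x,y,z],1)).as_quat();return [q[3],q[0],q[1],q[2]]
E
cat > shut.py <<'E'
from bench import *
from geo import *
q=quat(-ez,-ey)
def tipat(a,X=-.160,lift=0):
    x,n=lidax(a);p=.35-a
    P=H+X*x+.006*n
    P=P+ez*(.010*abs(np.tan(p)))      # corner clearance
    return P+ez*(.008+lift)           # TCP
if __name__=="__main__":
    for a in(1.2,.8,.4,0): 
        for s in(1,-1):
            print(a,tipat(a),inverse_kinematics(tipat(a,lift=.02),quat(-ez,s*ey)))
E
python3 shut.py
```

```text
1.2 [0.54890483 0.1925028  0.25904809] [ 2.78816807e-01  5.70032311e-02  1.18041441e+00 -4.44089210e-16
  1.90417501e+00 -1.54797952e+00]
1.2 [0.54890483 0.1925028  0.25904809] [ 2.78816807e-01  5.70032311e-02  1.18041441e+00 -4.44089210e-16
  1.90417501e+00  1.59361313e+00]
0.8 [0.50984841 0.18228006 0.20332772] [ 2.80521395e-01 -6.80390733e-02  1.40396327e+00 -4.44089210e-16
  1.80566845e+00 -1.54627493e+00]
0.8 [0.50984841 0.18228006 0.20332772] [ 2.80521395e-01 -6.80390733e-02  1.40396327e+00 -4.44089210e-16
  1.80566845e+00  1.59531772e+00]
0.4 [0.49239785 0.17771249 0.13798959] [ 2.81368087e-01 -1.17762462e-01  1.56598319e+00 -4.44089210e-16
  1.69337192e+00 -1.54542824e+00]
0.4 [0.49239785 0.17771249 0.13798959] [ 2.81368087e-01 -1.17762462e-01  1.56598319e+00 -4.44089210e-16
  1.69337192e+00  1.59616441e+00]
0 [0.49930821 0.17952123 0.07792287] [ 2.81025909e-01 -8.12899571e-02  1.63849888e+00 -4.44089210e-16
  1.58438373e+00 -1.54577042e+00]
0 [0.49930821 0.17952123 0.07792287] [ 2.81025909e-01 -8.12899571e-02  1.63849888e+00 -4.44089210e-16
  1.58438373e+00  1.59582224e+00]
```

```bash
cat > go1.py <<'E'
from shut import *
close()
q=quat(-ez,-ey)
p0=state()["ee_pos"]; move_l([p0[0],p0[1],.36],.3)
x=tipat(1.125,lift=.10); move_to(x,q)
hold(.3); f0=state()["ft_force"].copy(); print("t",state()["time"],"f0",f0.round(2))
move_l(tipat(1.125,lift=.015),.15)
stop=False
for a in np.arange(1.2,-.0401,-.08):
    a=max(a,-.04)
    move_l(tipat(a),.08)
    f=state()["ft_force"]-f0; print(round(a,2),tipat(a).round(3),state()["ee_pos"].round(3),f.round(1),round(state()["time"],1))
    if np.linalg.norm(f)>18: break
E
python3 go1.py
```

```text
t 4.2083 f0 [ 0.95 -0.04  0.61]
1.2 [0.549 0.193 0.259] [0.549 0.193 0.259] [-1.   0.6 -0.9] 5.2
1.12 [0.54  0.19  0.249] [0.539 0.19  0.249] [-0.5  1.1 -0.4] 5.5
1.04 [0.531 0.188 0.238] [0.531 0.188 0.238] [-1.4 -0.2 -0.8] 5.9
0.96 [0.523 0.186 0.227] [0.523 0.186 0.227] [-0.2 -0.1 -1.6] 6.2
0.88 [0.516 0.184 0.215] [0.516 0.184 0.215] [-1.3 -0.4 -0.4] 6.5
0.8 [0.51  0.182 0.203] [0.51  0.182 0.203] [-0.9 -0.4 -1. ] 6.8
0.72 [0.504 0.181 0.191] [0.504 0.181 0.191] [ 0.1  0.  -0.4] 7.2
0.64 [0.5   0.18  0.178] [0.5   0.18  0.178] [-0.6 -1.   0.5] 7.5
0.56 [0.497 0.179 0.165] [0.496 0.179 0.164] [-2.6  0.3 -0.4] 7.8
0.48 [0.494 0.178 0.151] [0.494 0.178 0.151] [-1.3 -0.7 -0.9] 8.1
0.4 [0.492 0.178 0.138] [0.492 0.178 0.137] [-2.1  1.2 -0.8] 8.4
0.32 [0.492 0.178 0.125] [0.491 0.177 0.124] [-0.8  1.1 -0.2] 8.7
0.24 [0.492 0.178 0.113] [0.492 0.178 0.112] [-1.  -0.1 -1. ] 9.0
0.16 [0.494 0.178 0.101] [0.493 0.178 0.1  ] [-1.6  0.3 -0.6] 9.3
0.08 [0.496 0.179 0.089] [0.496 0.179 0.088] [-0.6 -0.1 -0. ] 9.6
-0.0 [0.499 0.18  0.078] [0.499 0.18  0.077] [-0.3 -0.2 -0.9] 9.9
```

```bash
cat > look.py <<'E'
import sys
from bench import *
from h import *
t=sys.argv[1]
for n in sys.argv[2:]:
    g=get_image(n);np.savez(f"{n}{t}.npz",**g);cv2.imwrite(f"pics/{n}{t}.png",g["frame"])
E
python3 look.py 1 scene side; python3 -c "
import cv2
a=cv2.imread('pics/scene1.png')[90:300,270:470];b=cv2.imread('pics/side1.png')[200:380,220:400]
cv2.imwrite('pics/m1.png',cv2.hconcat([cv2.resize(a,(400,400)),cv2.resize(b,(400,400))]))"
```

```text
(no output)
```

View pics/m1.png

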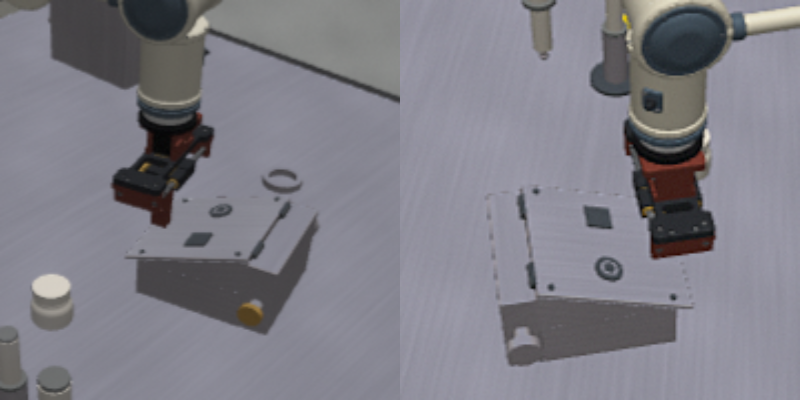

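The lid went down with the fingers and is nearly shut. The round pad shows at about (218,210) in the left half and (608,268) in the right. I'll press it fully home.

```bash
cat > go2.py <<'E'
from shut import *
p=state()["ee_pos"].copy()
base=tipat(0)
for d in np.arange(.001,.014,.001):
    move_l(base-ez*d,.02); hold(.15)
    fs=[]
    for _ in range(3):
        fs.append(state()["ft_force"].copy()); hold(.03)
    f=np.mean(fs,0); print(round(d,3),state()["ee_pos"].round(4),f.round(1),round(state()["time"],1))
    if f[2]>14 or np.linalg.norm(f)>22: break
E
python3 go2.py; python3 look.py 2 side; python3 -c "
import cv2
b=cv2.imread('pics/side2.png')[200:380,220:400]
cv2.imwrite('pics/m2.png',cv2.resize(b,(600,600)))"
```

```text
0.001 [0.4993 0.1795 0.077 ] [-0.9 -0.2  2.1] 10.5
0.002 [0.4994 0.1796 0.0767] [-2.2 -1.1  5.8] 11.0
0.003 [0.4995 0.1796 0.0766] [-3.7 -1.   9.7] 11.5
0.004 [0.4996 0.1796 0.0764] [-5.7 -2.  12.8] 12.0
0.005 [0.4996 0.1796 0.0763] [-7.7 -2.3 17.1] 12.5
```

View pics/m2.png

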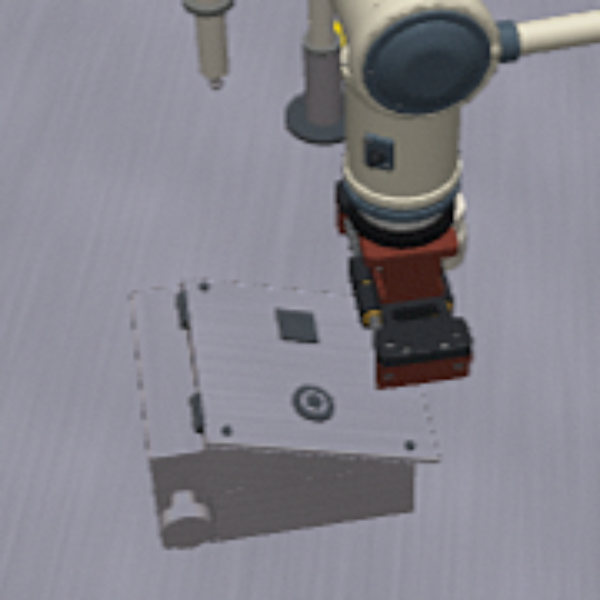

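Force rises about 4 N per commanded mm with no lid motion, so the lid is on its stop. I'll withdraw up and re-measure the lid and the pad.

```bash
python3 - <<'E'
from shut import *
p=state()["ee_pos"].copy()
move_l([p[0],p[1],.30],.25)
gripper_open()
E
cat > go3.py <<'E'
from bench import *
from geo import *
g=np.array([.589,-.1832,.132])
q=quat(-ez,np.array([0,1.,0]))
tcp=g-ez*.011
q1=inverse_kinematics(tcp+ez*.2,quat(-ez,np.array([0,1.,0])));q2=inverse_kinematics(tcp+ez*.2,quat(-ez,np.array([0,-1.,0])))
print(q1,q2)
E
python3 go3.py
python3 - <<'E'
from bench import *
from geo import *
move_to([.45,-.183,.36],quat(-ez,np.array([0,-1.,0])))
print(state()["time"])
E
python3 look.py 3 scene side
python3 - <<'E'
from lid import *
from geo import *
for f,box in(("scene3.npz",0),("side3.npz",0)):
    P=cloud(load(f)).reshape(-1,3);P=P[~np.isnan(P[:,0])]
    x,n=lidax(0)
    L=np.stack([(P-H)@x,(P-H)@ey,(P-H)@n],1)
    m=(L[:,0]>-.165)&(L[:,0]<-.015)&(abs(L[:,1])<.07)&(abs(L[:,2]-.006)<.012)
    Q=P[m];c,nn=plane(Q)
    for _ in range(8): k=abs((Q-c)@nn)<.0025;c,nn=plane(Q[k])
    nn*=np.sign(nn[2]); print(f,m.sum(),c.round(4),"slope",np.arctan2(np.hypot(nn[0],nn[1]),nn[2]).round(4),"yaw",np.arctan2(-nn[1],-nn[0]).round(4),"h above lid face",((c-H)@n-.006).round(4))
    m=(abs((P-c)@nn)<.004)&(abs(L[:,0]+.09)<.12)&(abs(L[:,1])<.11)
    print("x pct",np.percentile(L[m,0],[.3,1,99]).round(4),"y",np.percentile(L[m,1],[.5,99.5]).round(4))
for t in("scene3","side3"):
    g=load(t+".npz");im=g["frame"];x,n=lidax(0)
    S=H-.085*x+.038*ey+.009*n;u,v=proj(g,S);print(t,"pred",u,v)
    cv2.imwrite(f"pics/{t}.png",im)
    c=im[int(v)-40:int(v)+40,int(u)-40:int(u)+40];cv2.imwrite(f"pics/pad_{t}.png",cv2.resize(c,(400,400),interpolation=cv2.INTER_CUBIC))
    gr=cv2.cvtColor(im,cv2.COLOR_BGR2GRAY)
    r0,c0=int(v)-16,int(u)-16
    mk=(gr[r0:r0+32,c0:c0+32]<95).astype(np.uint8)
    cn,_=cv2.findContours(mk,cv2.RETR_EXTERNAL,cv2.CHAIN_APPROX_NONE)
    for k in cn:
        if len(k)>15: e=cv2.fitEllipse(k);print("ellipse",np.array(e[0])+[c0,r0],e[1])
a=cv2.imread("pics/pad_scene3.png");b=cv2.imread("pics/pad_side3.png");cv2.imwrite("pics/pad3.png",cv2.hconcat([a,b]))
E
```

```text
[-3.56698443e-01  1.78690870e-01  9.73523050e-01 -4.44089210e-16
  1.98937873e+00 -1.92749477e+00] [-3.56698443e-01  1.78690870e-01  9.73523050e-01 -4.44089210e-16
  1.98937873e+00  1.21409788e+00]
16.4083
scene3.npz 1393 [0.5661 0.1944 0.0908] slope 0.3526 yaw 0.258 h above lid face -0.0004
x pct [-0.176  -0.175   0.0027] y [-0.0816  0.078 ]
side3.npz 2350 [0.5638 0.2    0.0892] slope 0.351 yaw 0.2561 h above lid face -0.0017
x pct [-0.1757 -0.1739  0.0029] y [-0.0767  0.0824]
scene3 pred 379.3634356560049 199.78606748982574
ellipse [370.48806858 213.02386284] (2.1895687580108643, 14.015859603881836)
ellipse [380.28072166 200.27583313] (5.209766387939453, 10.392312049865723)
side3 pred 313.7421118383395 319.18933391794036
ellipse [313.53771591 320.77758217] (9.121606826782227, 12.095507621765137)
```

View pics/pad3.png

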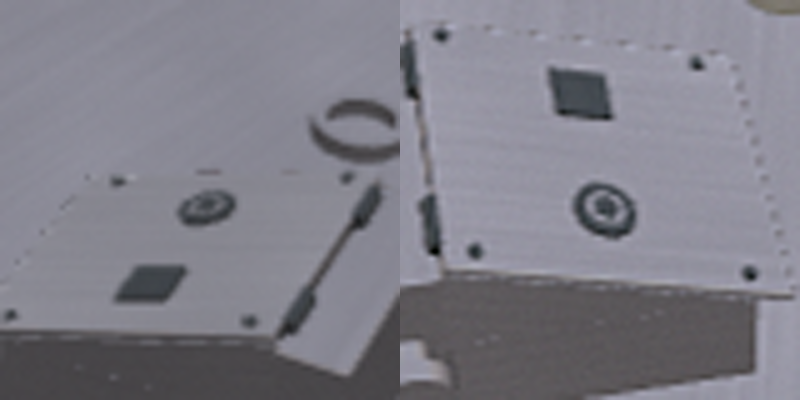

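View pics/scene3.png

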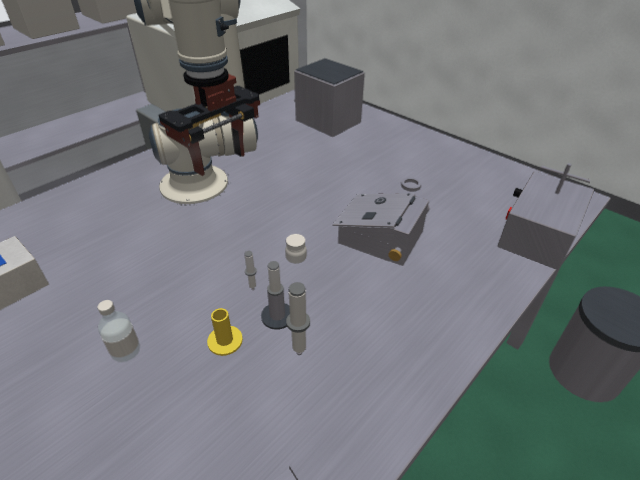

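```bash
python3 - <<'E'
from h import *
from geo import *
x,n=lidax(0)
for t,uv in(("scene3",(380.35,200.35)),("side3",(313.8,320.9))):
    g=load(t+".npz");V=np.linalg.inv(g["view"]);p=ray(g,*uv);o=V[:3,3];d=V[:3,:3]@[p[0],-p[1],-1]
    O=H+(.009-.001)*n
    P=o+d*((O-o)@n)/(d@n);print(t,P.round(4),((P-H)@x).round(4),((P-H)@ey).round(4))
from bench import *
S=H-.085*x+.039*ey+.008*n
for nm,y in(("x",x),("-x",-x),("ey",ey),("-ey",-ey)):
    for L in (.125+.08,.125-.006):
        print(nm,L,inverse_kinematics(S+n*(L-.011),quat(-n,y)))
E
```

```text
scene3 [0.5605 0.2334 0.095 ] -0.0817 0.0367
side3 [0.5563 0.2384 0.094 ] -0.0847 0.0426
x 0.20500000000000002 [ 0.38068013 -0.37640011  1.61052223 -0.04265729  1.55998302  0.11765386]
x 0.119 [ 0.3725548  -0.3155402   1.70649129 -0.04045527  1.40296362  0.11630806]
-x 0.20500000000000002 None
-x 0.119 None
ey 0.20500000000000002 [ 0.38068013 -0.37640011  1.61052223 -0.04265729  1.55998302 -1.45314247]
ey 0.119 [ 0.3725548  -0.3155402   1.70649129 -0.04045527  1.40296362 -1.45448826]
-ey 0.20500000000000002 [ 0.38068013 -0.37640011  1.61052223 -0.04265729  1.55998302  1.68845019]
-ey 0.119 [ 0.3725548  -0.3155402   1.70649129 -0.04045527  1.40296362  1.68710439]
```

```bash
python3 - <<'E'
from bench import *
from geo import *
q=quat(-ez,np.array([0,-1.,0]))
g=np.array([.589,-.1832,.121])
move_to(g+ez*.12,q); move_l(g,.12); hold(.2)
f0=state()["ft_force"].copy()
close(); hold(.2)
s=state();print(s["finger_gap"],s["ee_pos"].round(4),(s["ft_force"]-f0).round(2),s["time"])
E
python3 look.py 4 scene wrist; python3 -c "
import cv2
a=cv2.imread('pics/scene4.png')[180:340,200:360];b=cv2.imread('pics/wrist4.png')
cv2.imwrite('pics/m4.png',cv2.hconcat([cv2.resize(a,(400,400)),cv2.resize(b,(400,400))]))"
```

```text
0.023356866842463905 [ 0.589  -0.1832  0.1209] [ 0.95 -0.11 -0.53] 19.8167
```

View pics/m4.png

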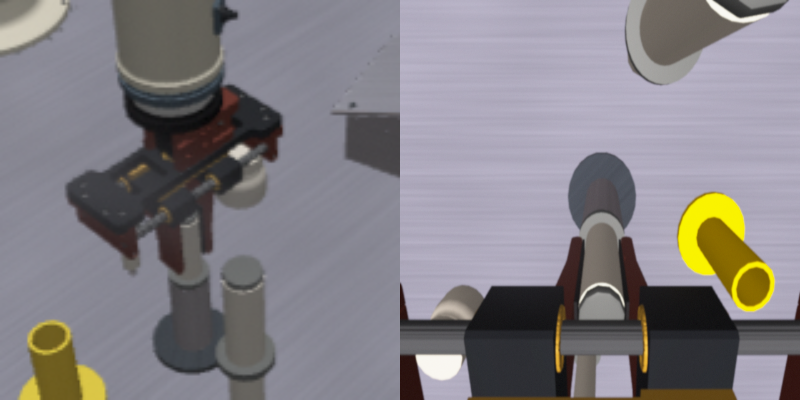

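The fingers hold the middle probe's grip with a 23.4 mm gap. Now I draw it straight up and carry it to a standoff square over the pad.

```bash
python3 - <<'E'
from bench import *
from geo import *
p=state()["ee_pos"].copy()
move_l([p[0],p[1],.26],.12); move_l([p[0],p[1],.33],.2)
x,n=lidax(0)
S=H-.083*x+.0395*ey+.008*n
q=quat(-n,x)
move_to(S+n*(.122-.011+.045),q); hold(.5)
s=state();print(s["finger_gap"],s["ee_pos"].round(4),(S+n*.156).round(4),s["ft_force"].round(2),s["time"])
E
python3 look.py 5 scene side wrist; python3 -c "
import cv2
a=cv2.imread('pics/scene5.png')[100:260,300:460];b=cv2.imread('pics/side5.png')[200:360,240:400]
cv2.imwrite('pics/m5.png',cv2.hconcat([cv2.resize(a,(400,400)),cv2.resize(b,(400,400))]))"
```

```text
0.023398384906418473 [0.507  0.2222 0.2411] [0.5069 0.2223 0.2411] [ 0.16  0.38 -0.3 ] 23.7833
```

View pics/m5.png

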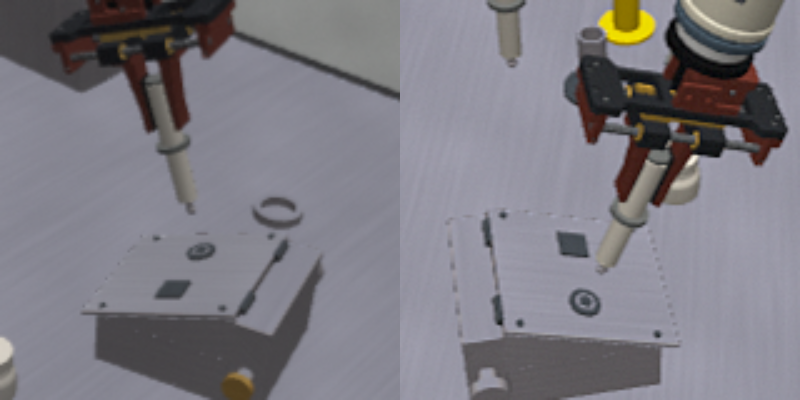

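View pics/wrist5.png

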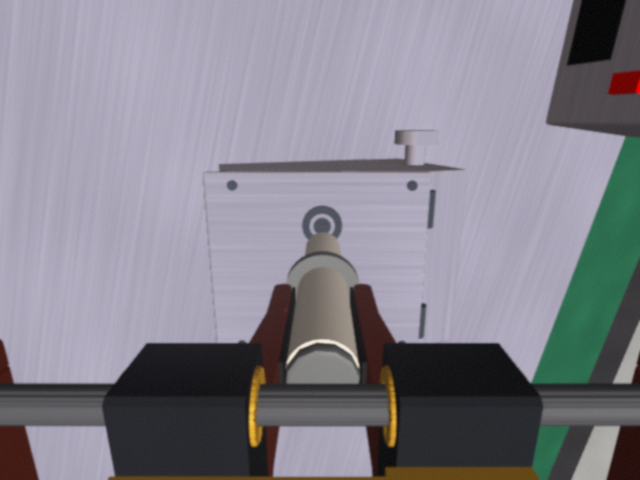

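```bash
cat > axis.py <<'E'
import sys
from h import *
from geo import *
from bench import *
from scipy.optimize import least_squares
t=sys.argv[1]
x,n=lidax(0);s=state();tcp=s["ee_pos"];q=s["ee_rot"];M=R.from_quat([q[1],q[2],q[3],q[0]]).as_matrix()
print("tool z vs -n deg",np.degrees(np.arccos(M[:,2]@-n)).round(2))
tip=tcp+M[:,2]*.111
AA=[]
for f in("scene","side"):
    g=load(f"{f}{t}.npz");print(f,"tip pred",proj(g,tip).round(1))
    P=cloud(g).reshape(-1,3);P=P[~np.isnan(P[:,0])]
    L=(P-tip)@M   # tool frame; z=-height above tip
    A=L[(np.hypot(L[:,0],L[:,1])<.022)&(L[:,2]<-.022)&(L[:,2]>-.074)]
    AA.append(A)
    r=least_squares(lambda q:np.hypot(A[:,0]-q[0]-q[2]*(A[:,2]),A[:,1]-q[1]-q[3]*(A[:,2]))-.011,[0,0,0,0],loss="soft_l1",f_scale=.0015)
    c=L[(np.hypot(L[:,0],L[:,1])<.022)&(np.hypot(L[:,0],L[:,1])>.0145)&(L[:,2]<-.06)&(L[:,2]>-.1)]
    print(len(A),"offset at tip (tool x,y) mm",(r.x[:2]*1e3).round(1),"tilt deg",np.degrees(r.x[2:]).round(2),"collar z",np.percentile(-c[:,2],[5,95]).round(4) if len(c) else None)
A=np.vstack(AA)
r=least_squares(lambda q:np.hypot(A[:,0]-q[0]-q[2]*(A[:,2]),A[:,1]-q[1]-q[3]*(A[:,2]))-.011,[0,0,0,0],loss="soft_l1",f_scale=.0015)
print("both",(r.x[:2]*1e3).round(1),np.degrees(r.x[2:]).round(2))
E
python3 axis.py 5
```

```text
tool z vs -n deg 0.01
scene tip pred [376.5 185.5]
145 offset at tip (tool x,y) mm [ 1.1 -2. ] tilt deg [0.49 0.15] collar z [0.0813 0.0882]
side tip pred [318.9 307.6]
152 offset at tip (tool x,y) mm [ 0.8 -0.5] tilt deg [-0.65  0.38] collar z [0.0803 0.0942]
both [ 1.  -1.1] [-0.19  0.22]
```

The probe is square within about 0.3° and the tip is within about 1 mm of the prediction. Now I descend slowly along the normal, averaging the force.

```bash
cat > go6.py <<'E'
from bench import *
from geo import *
x,n=lidax(0)
S=H-.083*x+.0395*ey+.008*n
def meas(k=30):
    fs=[];ps=[]
    for _ in range(k):
        s=state();fs.append(s["ft_force"]@n);ps.append(s["ee_pos"]);hold(.016)
    return np.mean(fs),np.std(fs)/k**.5,np.mean(ps,0)
def at(d): return S+n*(.111+d)
b0=meas(40);print("base far",b0[:2])
move_l(at(.006),.06);hold(.3);b=meas(40);print("base near",b[:2])
B=b[0]
for d in [.003,.001,-.001,-.003,-.005]:
    move_l(at(d),.02);hold(.15)
    m=meas(35);F=m[0]-B
    print(round(d,4),"F",F.round(2),"+-",m[1].round(2),"d act",((m[2]-S)@n-.111).round(4),"tip est mm",((F-.8)/.4).round(1),round(state()["time"],1))
    if F>2.7: break
E
python3 go6.py; python3 look.py 6 scene side
```

```text
base far (np.float64(-0.9680306043490601), np.float64(0.07869517325981414))
base near (np.float64(-1.043785570859041), np.float64(0.08439071137685396))
0.003 F 0.24 +- 0.1 d act 0.003 tip est mm -1.4 27.4
0.001 F 0.14 +- 0.07 d act 0.001 tip est mm -1.6 28.4
-0.001 F 1.19 +- 0.07 d act -0.0009 tip est mm 1.0 29.4
-0.003 F 1.96 +- 0.09 d act -0.003 tip est mm 2.9 30.4
-0.005 F 2.83 +- 0.08 d act -0.0049 tip est mm 5.1 31.3
```

```bash
sed -i '/^b0=/,$d' go6.py; python3 - <<'E'
from go6 import *
move_l(at(-.0062),.01);hold(.5)
m=meas(60);F=m[0]+1.02;print("F",F,m[1],"tip mm",(F-.8)/.4,((m[2]-S)@n-.111).round(4),state()["finger_gap"],state()["time"])
E
python3 look.py 7 scene side wrist; python3 axis.py 7; python3 -c "
import cv2
a=cv2.imread('pics/scene7.png')[110:250,310:450];b=cv2.imread('pics/side7.png')[240:360,250:370]
cv2.imwrite('pics/m7.png',cv2.hconcat([cv2.resize(a,(400,400),interpolation=2),cv2.resize(b,(400,400),interpolation=2)]))"
```

```text
F 3.2003378281341623 0.06504225893361451 tip mm 6.000844570335406 -0.0062 0.02356618768684046 33.2
tool z vs -n deg 0.0
scene tip pred [380.8 201.7]
136 offset at tip (tool x,y) mm [ 2.2 -1.8] tilt deg [ 1.37 -0.36] collar z [0.0806 0.0879]
side tip pred [312.1 321.5]
140 offset at tip (tool x,y) mm [ 0.8 -0.6] tilt deg [-0.54  0.43] collar z [0.0809 0.0946]
both [ 1.6 -1.3] [ 0.48 -0.13]
```

View pics/m7.png

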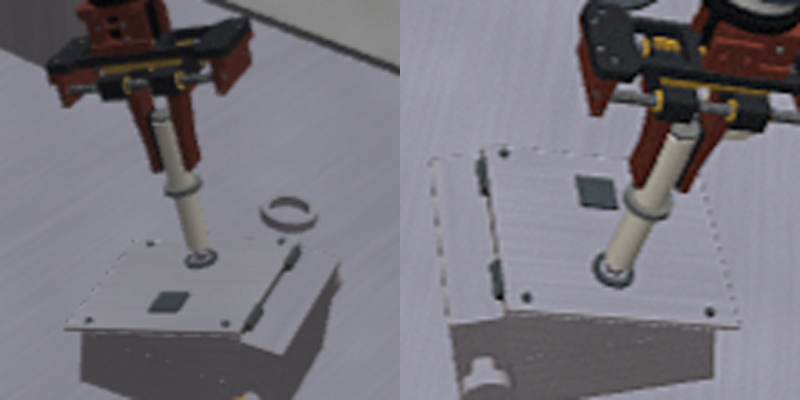

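View pics/side7.png

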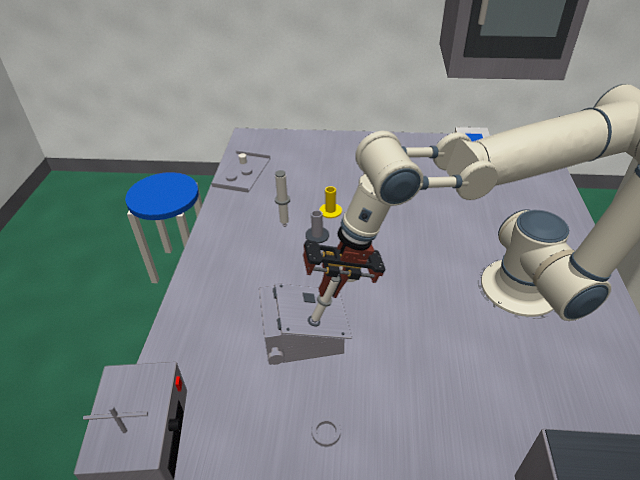

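The tip sits inside the round pad (scene about (380,200), side about (313,321)). The probe is square, the lid is shut and the ring is where it was. Handing in.

```bash
python3 -c "
from bench import *
print(job_done());print(state()['time'])"
```

```text
the job is handed in; nothing more can be done
None
the job is handed in; nothing more can be done
```

I pushed the lid shut, drew the middle-sized probe straight out of the steel stand, and handed the job in with its tip still pressed on the round pad. The robot clock read about 33 s.

- **Lid:** when I pressed down at the end, the force rose to about 17 N with almost no movement. The two cameras then measured slopes of 0.351 and 0.353 rad, against 0.35 for shut.
- **Press:** the averaged force along the probe was 3.2 N, which means the tip is pushed in about 6.0 mm of 12. Force grew by about 0.41 N per mm after contact, which fits the tip's spring.
- **Squareness:** the tool was square to my lid model to 0.01°. The probe itself measured about 0.5° off with both cameras combined.
- **Disagreements:** the cameras differed from each other. The scene camera's axis fit gave 1.4° of tilt and the side camera's gave -0.5°, and they placed the pad up to about 6 mm apart along the lid's width. I aimed between the two, and both final pictures show the tip inside the pad's ring.
- **Bystanders:** the clamp ring is where it was in the last pictures. I did not measure the flask and jar again at the end, but the arm did not touch them and they looked unmoved in the scene picture taken after the lid was shut.

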